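# Sweep loose heat sinks into the catch tray

## Robot

A 6-joint arm with a two-finger parallel gripper is mounted at the origin on the work surface. World frame = base frame: x ahead of the robot, y to its left, z up, the work surface at z = 0. Lengths are in mm, angles in rad, forces in N, time in s.
With the tool pointing down it reaches from about 400 to 925 mm from the base axis. Payload 12.5 kg.
Tool frame: the origin (TCP) lies midway between the tips of the shut fingers; the grasp point (between the pads) lies 19 mm behind it; z points along the fingers, y is the line along which they close (so a half turn about z gives the same grasp; the last joint's range is limited). The gripper opens to 95 mm and grips with 3 to 60 N. Pads are 20 mm wide; open, the fingers measure 119 mm over their backs; the gripper's body (75 mm by 180 mm) begins 59 mm behind the grasp point.
Start: joints at [1.053, 0.491, 1.559, -0, 1.092, -0.106], TCP at [250.149, 572.778, 189.061] pointing down, gripper open.
Joint ranges: [-3.1, 3.1], [-0.84, 2.19], [0.05, 2.79], [-1.13, 4.28], [0.06, 2.93], [-2.69, 2.69]. Speed limits (rad/s): [2.22, 2.22, 2.79, 3.14, 3.14, 3.14].

## Interface

Orientations are given as [roll, pitch, yaw] about the fixed x, y, z axes, in that order (R = Rz(yaw) Ry(pitch) Rx(roll)).
In Python, from cell import readout, eyes, env gives the robot as it stands.
- The arm moves only by the tool move_arm, never from a script. Its argument "plan" is a list of rows, each a list of 3 entries, a list of its own where there are three numbers: the turn, a rotation vector about the tool's x, y, z in degrees, then the shift along the tool's x, y, z in m, then the gripper command: -1 is shut, 1 is fully open, values between are in proportion. In form: [[[ax, ay, az], [x, y, z], jaw], ...]. A call has 1 to 5 rows; each row is the pose to reach, as a shift and turn from the pose commanded when the call began, along the tool's axes at that moment; what a row does not reach only later rows make up. A row lasts 1/8 s, in which the tool goes at most 62.5 mm and 10.7 degrees, less where a joint would pass 70% of its speed; a pose out of reach is approached as far as the arm can. A call with a gripper value outside its range is refused whole. The fingers move at their own pace and stop on an object; the grip force is fixed at half the most. Time passes only in rows, so rows that repeat a pose let the fingers close. It gives the time, the measured TCP pose, the force, the opening and the grip force at its end, in the units of the state.
- readout.state(): the state, without advancing time (a new reading comes with each control period).
- eyes.read_camera(name): name is "side" or "top" or "wrist"; returns a dict with "img" (420x560x3 uint8, red, green, blue), "K" (3x3 intrinsics, pixels), "dist" ([k1, k2, p1, p2, k3] as OpenCV has them; the pictures are not rectified), "extrinsics" (4x4, takes a point from camera to world coordinates). Camera axes: x right, y up, looking along -z (the intrinsics and any distortion apply to the point x, -y, -z); pixel columns grow to the right and rows downward; lengths in mm; the calibration is good to about 2 mm. A picture is of the moment at which its call begins. There is no depth.
- env.job_done(): hands the job in; it is judged then, once.
Trained networks look in a picture, given as the dict that the camera call returned (one of the last four; its "shot" number tells which), for a name from the list of things; names that differ only in an ending like _2 or _b are one class to them, and where a whole thing is asked for, a point or a joint stands for the part that bears it (a point fixed in the world has none). Each returns a list of dicts, best first, with "score" (0 to 1); they miss things now and then, are a little off and sometimes report something else, mostly with a low value. They report only what shows in the picture. A call takes as long as a camera call.
- eyes.cut_out(picture, name): "mask" (420x560 bool, what is visible of it) and "uv" ([column, row] in pixels, amid what is visible of it).
The state is a dict: "t": time; "joints": joint angles; "qvel": joint speeds; "tau": joint torques, N m; "eef_pos": TCP position; "tcp_rot": TCP orientation; "ft_force": force on the tool from outside, world axes, zero at the start; "moment": the same for the moment, N m; "opening": opening from 0.0 (shut) to 1.0 (fully open); "grip_force": force on a finger pad.
Only numpy, scipy, OpenCV 4.12 (cv2) and the standard library are available. Lean on these libraries where they do the work, as an engineer would, in place of code of your own. Each camera call takes 0.05 s, during which the arm holds its last target. There are 200 camera calls.

## Task

Clear the repair bench: use your fingertips as a broom and sweep the three small loose heat sinks across the mat and through the open side of the three-sided catch tray, until each one lies flat and wholly inside it. Slide them gently: never pinch or lift them, tip them up, or press hard on them (down onto the mat or against the tray's walls). Leave the solder reel, the standing capacitor and the multimeter where they are.

Things in the scene. Friction and masses are not known exactly. Their poses are not given: they have to be found in the camera images.
- sink0: one of three identical loose finned aluminium heat sinks, 36 (x) x 32 (y) x 16 (z) mm, about 40 g, lying flat on the mat, fins up. It pushes as a solid block, with ordinary dry friction on the mat and fingers: pushed near its centre it mostly follows the fingertips, but may turn and slip off sideways. Origin: centre of its underside; z up.
- sink1: one of three identical loose finned aluminium heat sinks, 36 (x) x 32 (y) x 16 (z) mm, about 40 g, lying flat on the mat, fins up. It pushes as a solid block, with ordinary dry friction on the mat and fingers: pushed near its centre it mostly follows the fingertips, but may turn and slip off sideways. Origin: centre of its underside; z up.
- sink2: one of three identical loose finned aluminium heat sinks, 36 (x) x 32 (y) x 16 (z) mm, about 40 g, lying flat on the mat, fins up. It pushes as a solid block, with ordinary dry friction on the mat and fingers: pushed near its centre it mostly follows the fingertips, but may turn and slip off sideways. Origin: centre of its underside; z up.
- tray: three-sided steel catch tray fixed to the mat: two side walls and a back wall, 22 mm high, 4 mm thick, no floor or sill (the mat runs in). Origin: on the mat at the middle of the open mouth, between the free ends of the side walls. x points inward to the back wall (its inner face at x = 120 mm), y runs along the mouth (inner faces of the side walls at y = -90 and +90 mm), z up.
- reel: bystander: solder reel standing on end, white rims 52 mm in diameter, 45 mm high. Origin: centre of its underside.
- capacitor: bystander: black electrolytic capacitor standing upright, 24 mm in diameter, 34 mm high, easily knocked over. Origin: centre of its underside.
- meter: bystander: teal multimeter lying on its back, 190 (x) x 90 (y) x 47 (z) mm. Origin: centre of its underside.

How it is judged:
By the outcome, as a careful person would: the job done as asked, in the order asked, and still so for the second after the job is handed in, with the robot touching nothing.
It also fails if it takes over 72 s, if anything falls off the work surface, if the arm or the gripper's body presses on something with over 40 N, if the wrist force passes 120 N, or if a joint passes its speed limit or range.

## Working session

There is one attempt and no reset: what is moved stays moved. The work goes in short steps, Python scripts to look and compute and a tool call to move; the robot and the scene stay as the last step left them, time stands still between calls to the robot, and variables do not carry over. Pictures are saved under pics/ and viewed, at most 10 in all, crops included, and the job is handed in when it is done.

Besides the shell and the picture viewer there is one more tool, called after "Emit:" as name(argument=value, ...) on one line, values as JSON. move_arm: Moves the arm, as the interface text tells. Its arguments: {"type":"object","properties":{"plan":{"type":"array","items":{"type":"array"}}},"required":["plan"]}

```bash
mkdir -p pics; ls; cat > h.py <<'E'
import numpy as np, cv2
from cell import readout, eyes, env
def ray(p,uv):
    K=np.array(p["K"],float);d=np.array(p["dist"],float);E=np.array(p["extrinsics"],float)
    n=cv2.undistortPoints(np.array(uv,float).reshape(-1,1,2),K,d).reshape(-1,2)
    D=np.c_[n[:,0],-n[:,1],-np.ones(len(n))]@E[:3,:3].T
    return E[:3,3],D
def onz(p,uv,z):
    o,D=ray(p,uv); return (o+D*((z-o[2])/D[:,2])[:,None])[:,:2]
def save(p,n): cv2.imwrite(f"pics/{n}.png",cv2.cvtColor(p["img"],cv2.COLOR_RGB2BGR))
E
python3 - <<'E'
from h import *
for c in ("top","side"):
    p=eyes.read_camera(c);save(p,c+"0")
    print(c,np.round(p["extrinsics"],2).tolist())
    for n in ("sink0","tray","reel","capacitor","meter"):
        for r in eyes.cut_out(p,n)[:4]:
            if r["score"]<.25: continue
            m=r["mask"].astype(np.uint8)
            cs,_=cv2.findContours(m,0,2);cc=max(cs,key=cv2.contourArea)
            b=cv2.boxPoints(cv2.minAreaRect(cc))
            print(n,round(r["score"],2),np.round(r["uv"]),m.sum(),"xy z16",np.round(onz(p,[r["uv"]],16)).tolist(),"box",np.round(onz(p,b,16)).tolist())
E
```

```text
pics
top [[0.01, 1.0, -0.08, 500.15], [-1.0, 0.01, -0.01, -127.57], [-0.0, 0.08, 1.0, 1067.63], [0.0, 0.0, 0.0, 1.0]]
sink0 0.83 [287. 215.] 262 xy z16 [[558.0, -121.0]] box [[561.0, -97.0], [583.0, -119.0], [558.0, -144.0], [536.0, -123.0]]
sink0 0.68 [292. 255.] 277 xy z16 [[475.0, -133.0]] box [[488.0, -119.0], [504.0, -150.0], [473.0, -166.0], [457.0, -135.0]]
sink0 0.62 [289. 177.] 278 xy z16 [[638.0, -124.0]] box [[650.0, -99.0], [664.0, -133.0], [630.0, -146.0], [617.0, -113.0]]
sink0 0.28 [ 86. 245.] 836 xy z16 [[491.0, 292.0]] box [[590.0, 303.0], [596.0, 172.0], [404.0, 157.0], [398.0, 287.0]]
tray 0.88 [ 90. 242.] 849 xy z16 [[497.0, 285.0]] box [[589.0, 303.0], [595.0, 176.0], [403.0, 163.0], [398.0, 288.0]]
tray 0.57 [294. 254.] 292 xy z16 [[478.0, -138.0]] box [[487.0, -119.0], [503.0, -154.0], [471.0, -168.0], [456.0, -134.0]]
tray 0.49 [256. 300.] 123 xy z16 [[382.0, -59.0]] box [[376.0, -42.0], [400.0, -53.0], [391.0, -72.0], [367.0, -61.0]]
reel 0.7 [272. 131.] 633 xy z16 [[734.0, -88.0]] box [[757.0, -49.0], [775.0, -100.0], [715.0, -120.0], [697.0, -70.0]]
capacit
[... 642 characters left out ...]
78.0, -129.0]] box [[483.0, -106.0], [502.0, -146.0], [471.0, -160.0], [453.0, -120.0]]
tray 0.62 [121. 382.] 1095 xy z16 [[572.0, 247.0]] box [[586.0, 304.0], [618.0, 181.0], [584.0, 177.0], [557.0, 298.0]]
reel 0.94 [202. 186.] 894 xy z16 [[745.0, -91.0]] box [[798.0, -98.0], [767.0, -146.0], [682.0, -81.0], [712.0, -38.0]]
reel 0.37 [285. 224.] 354 xy z16 [[556.0, -111.0]] box [[583.0, -117.0], [559.0, -145.0], [529.0, -113.0], [552.0, -86.0]]
capacitor 0.89 [353. 296.] 334 xy z16 [[383.0, -57.0]] box [[387.0, -32.0], [404.0, -72.0], [381.0, -83.0], [366.0, -42.0]]
meter 0.84 [416. 158.] 3761 xy z16 [[438.0, -420.0]] box [[545.0, -381.0], [563.0, -535.0], [337.0, -460.0], [340.0, -332.0]]
```

View pics/top0.png

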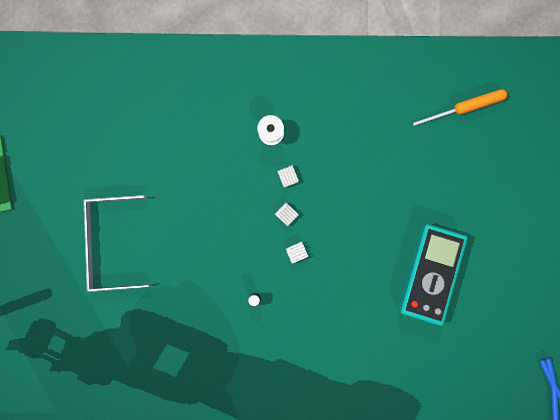

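View pics/side0.png

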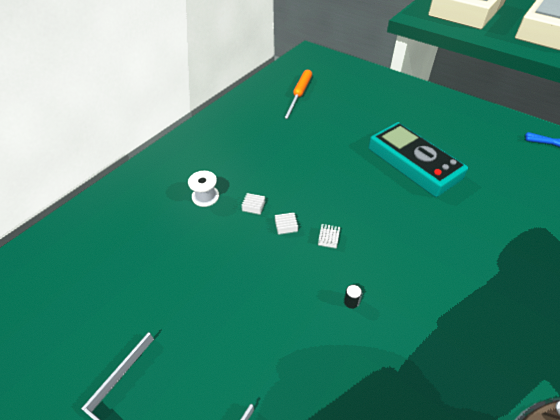

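```bash
python3 - <<'E'
from h import *
s=readout.state();print({k:np.round(v,3).tolist() for k,v in s.items()})
R=cv2.Rodrigues(np.zeros(3))[0]
P=[eyes.read_camera(c) for c in("top","side")]
D=[[r["uv"] for r in eyes.cut_out(p,"sink0") if r["score"]>.5][:3] for p in P]
D=[sorted(d,key=lambda u:onz(p,[u],8)[0,0]) for d,p in zip(D,P)]
for a,b in zip(*D):
    (o1,d1),(o2,d2)=ray(P[0],[a]),ray(P[1],[b]);d1,d2=d1[0],d2[0]
    k=np.linalg.lstsq(np.c_[d1,-d2],o2-o1,rcond=None)[0]
    print(np.round((o1+d1*k[0]+o2+d2*k[1])/2,1),"gap",np.round(np.linalg.norm(o1+d1*k[0]-o2-d2*k[1]),1), onz(P[0],[a],16).round(),onz(P[1],[b],12).round())
im=cv2.resize(P[0]["img"][180:310,70:170],None,fx=5,fy=4.6,interpolation=2)
im2=cv2.resize(P[0]["img"][155:275,250:330],None,fx=3.7,fy=5,interpolation=2)[:598]
im2=cv2.resize(im2,(296,598));im=cv2.resize(im,(500,598))
cv2.imwrite("pics/crop.png",np.hstack([im,im2])[...,::-1])
E
```

```text
{'t': 0.6, 'joints': [1.053, 0.491, 1.559, 0.0, 1.092, -0.106], 'qvel': [-0.001, 0.001, -0.001, 0.002, 0.0, -0.0], 'tau': [0.0, -61.22, -25.837, 0.069, 0.044, 0.0], 'eef_pos': [250.138, 572.769, 189.068], 'tcp_rot': [3.142, 0.0, 2.73], 'ft_force': [0.089, 0.859, -0.487], 'moment': [0.01, 0.018, -0.02], 'grip_force': 0.0, 'opening': 1.001}
[ 478.6 -132.5    3.1] gap 5.4 [[ 476. -134.]] [[ 478. -125.]]
[ 559.  -121.1    7.6] gap 4.5 [[ 560. -120.]] [[ 555. -119.]]
```

View pics/crop.png

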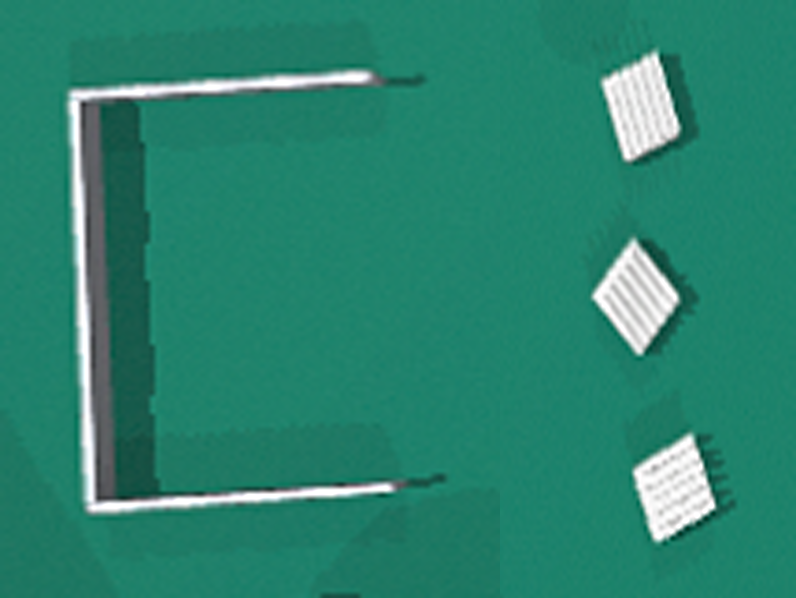

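```bash
cat >> h.py <<'E'
def go(x,y,z,yawdeg):
    "tool-frame shift (m) and turn about tool z (deg) from now to a world pose, tool down"
    s=readout.state();c=s["eef_pos"];w=s["tcp_rot"][2]
    d=np.array([x,y,z])-c
    X=np.array([np.cos(w),np.sin(w),0]);Y=np.array([np.sin(w),-np.cos(w),0])
    a=-(yawdeg-np.degrees(w));a=(a+180)%360-180
    return "turn %.1f shift %s"%(a,np.round([d@X/1e3,d@Y/1e3,-d[2]/1e3],4).tolist())
E
python3 - <<'E'
from h import *
p=eyes.read_camera("top")
q=onz(p,[[85,200.7],[144.4,196.7],[88.4,289.8],[149.4,285.7]],22);print(q.round())
m=(q[1]+q[3])/2;v=(q[1]-q[3]);v/=np.linalg.norm(v);u=np.array([-v[1],v[0]]);print("mouth",m.round(1),"inward",u.round(3))
for S,l in (((478,-132),-52),((558,-120),0),((638,-120),54)):
    T=m+u*68+v*l; d=T-S;L=np.linalg.norm(d);d/=L;A=S-d*58;B=T-d*27
    print("T",T.round(),"yaw",np.degrees(np.arctan2(d[1],d[0])).round(1),"start",A.round(),"end",B.round(),"len",round(L+31))
    print(go(*A,60,np.degrees(np.arctan2(d[1],d[0]))))
E
```

```text
[[582. 297.]
 [592. 175.]
 [400. 282.]
 [409. 158.]]
mouth [500.7 166.6] inward [-0.092  0.996]
T [443. 230.] yaw 95.6 start [ 484. -190.] end [445. 203.] len 394
turn 60.8 shift [-0.5192, -0.6053, 0.1291]
T [494. 234.] yaw 100.2 start [ 568. -177.] end [499. 208.] len 391
turn 56.2 shift [-0.5917, -0.5598, 0.1291]
T [548. 239.] yaw 104.0 start [ 652. -176.] end [555. 213.] len 401
turn 52.4 shift [-0.6681, -0.5255, 0.1291]
```

Emit:
move_arm(plan=[[[0,0,10],[-0.035,-0.04,0],-0.58],[[0,0,20],[-0.075,-0.085,0],-0.58],[[0,0,30],[-0.115,-0.13,0.01],-0.58],[[0,0,40],[-0.155,-0.18,0.02],-0.58],[[0,0,50],[-0.2,-0.23,0.03],-0.58]])

```text
t: 1.48
eef_pos: [339.1, 287.6, 160.2]
tcp_rot: [3.141, -0.0, 1.852]
ft_force: [1.5, 0.4, 0.1]
opening: 0.53
grip_force: 0.0
```

```bash
python3 -c "
from h import *
print(readout.state()['eef_pos'],readout.state()['opening'],go(486,-192,60,95.6))"
```

```text
[339.13929199 287.61061952 160.18415761] 0.5300820228424871 turn 10.5 shift [-0.5015, 0.008, 0.1002]
```

Emit:
move_arm(plan=[[[0,0,5],[-0.055,0.001,0.01],-0.58],[[0,0,10.5],[-0.11,0.002,0.02],-0.58],[[0,0,10.5],[-0.17,0.003,0.03],-0.58],[[0,0,10.5],[-0.23,0.004,0.04],-0.58],[[0,0,10.5],[-0.29,0.005,0.05],-0.58]])

```text
t: 2.1
eef_pos: [426.2, 10.5, 110.2]
tcp_rot: [3.141, 0.0, 1.674]
ft_force: [1.5, -0.2, 0.2]
opening: 0.21
grip_force: 0.0
```

```bash
python3 -c "
from h import *
print(readout.state()['opening'],go(486,-192,60,95.6))"
```

```text
0.21007596117341754 turn 0.3 shift [-0.2076, 0.0386, 0.0502]
```

Emit:
move_arm(plan=[[[0,0,0.3],[-0.05,0.01,0.01],-0.58],[[0,0,0.3],[-0.1,0.02,0.02],-0.58],[[0,0,0.3],[-0.155,0.03,0.03],-0.58],[[0,0,0.3],[-0.208,0.039,0.04],-0.58],[[0,0,0.3],[-0.208,0.039,0.05],-0.58]])

```text
t: 2.72
eef_pos: [486.7, -193.6, 59.6]
tcp_rot: [3.14, 0.001, 1.665]
ft_force: [0.8, 0.5, -0.1]
opening: 0.211
grip_force: 0.0
```

```bash
python3 -c "
from h import *
p=eyes.read_camera('wrist')
for r in eyes.cut_out(p,'sink0'):
    if r['score']<.4: continue
    cc=max(cv2.findContours(r['mask'].astype(np.uint8),0,2)[0],key=cv2.contourArea)
    print(r['score'],r['uv'],onz(p,[r['uv']],12).round(),onz(p,cv2.boxPoints(cv2.minAreaRect(cc)),12).round().tolist())
save(p,'w0')
print(go(484,-190,5,95.6))"
```

```text
0.91 [525.0, 131.1] [[ 636. -123.]] [[606.0, -113.0], [650.0, -96.0], [669.0, -128.0], [623.0, -146.0]]
0.57 [280.8, 134.0] [[ 480. -140.]] [[458.0, -131.0], [487.0, -118.0], [502.0, -150.0], [472.0, -164.0]]
turn -0.1 shift [0.0003, -0.001, 0.0541]
```

View pics/w0.png

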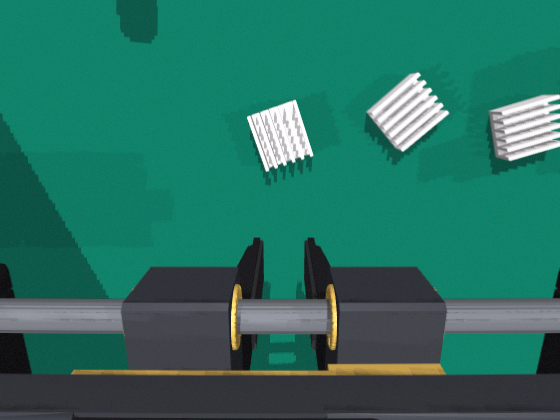

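Emit:
move_arm(plan=[[[0,0,0],[0,-0.001,0.02],-0.58],[[0,0,0],[0,-0.001,0.04],-0.58],[[0,0,0],[0,-0.001,0.05],-0.58],[[0,0,0],[0,-0.001,0.054],-0.58],[[0,0,0],[0.005,-0.001,0.054],-0.58]])

```text
t: 3.45
eef_pos: [484.5, -185.2, 6.5]
tcp_rot: [3.141, 0.0, 1.669]
ft_force: [0.3, -0.4, 0.4]
opening: 0.212
grip_force: 0.0
```

Emit:
move_arm(plan=[[[0,0,0],[0.008,0,0],-0.58],[[0,0,0],[0.016,0,0],-0.58],[[0,0,0],[0.024,0,0],-0.58],[[0,0,0],[0.032,0,0],-0.58],[[0,0,0],[0.04,0,0],-0.58]])

```text
t: 4.08
eef_pos: [480.4, -145.1, 6.2]
tcp_rot: [3.142, -0.0, 1.669]
ft_force: [-0.6, 0.8, 0.0]
opening: 0.211
grip_force: 0.0
```

Emit:
move_arm(plan=[[[0,0,0],[0.01,0,0],-0.58],[[0,0,0],[0.02,0,0],-0.58],[[0,0,0],[0.03,0,0],-0.58],[[0,0,0],[0.04,0,0],-0.58],[[0,0,0],[0.05,0,0],-0.58]])

```text
t: 4.7
eef_pos: [475.5, -95.2, 6.2]
tcp_rot: [3.142, -0.0, 1.669]
ft_force: [0.5, 0.6, -0.0]
opening: 0.211
grip_force: 0.0
```

```bash
python3 -c "
from h import *
p=eyes.read_camera('wrist')
for r in eyes.cut_out(p,'sink0'):
    if r['score']<.4: continue
    cc=max(cv2.findContours(r['mask'].astype(np.uint8),0,2)[0],key=cv2.contourArea)
    print(r['score'],r['uv'],onz(p,[r['uv']],12).round(),onz(p,cv2.boxPoints(cv2.minAreaRect(cc)),12).round().tolist())
save(p,'w1')
print(readout.state()['ft_force'],go(445,203,5,95.6))"
```

```text
0.93 [536.6, 288.5] [[ 620. -108.]] [[606.0, -103.0], [629.0, -99.0], [634.0, -112.0], [610.0, -116.0]]
0.73 [438.6, 278.7] [[ 563. -107.]] [[545.0, -100.0], [553.0, -89.0], [584.0, -114.0], [577.0, -126.0]]
0.61 [281.4, 298.4] [[ 477. -128.]] [[464.0, -115.0], [489.0, -112.0], [491.0, -126.0], [466.0, -130.0]]
[ 1.03498449 -0.56612931  0.3129379 ] turn 0.1 shift [0.2995, -0.0008, 0.0012]
```

View pics/w1.png

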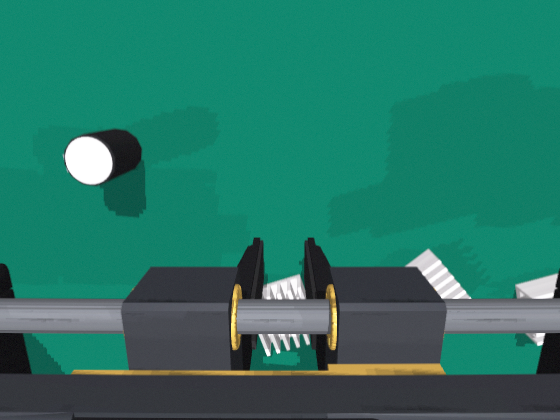

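```bash
python3 -c "
from h import *
p=eyes.read_camera('wrist');s=eyes.read_camera('side')
print(p['extrinsics'].round(2).tolist(), readout.state()['eef_pos'])
for uv in ([258,240],[309,240],[90,160],[281,298]): print(onz(p,[uv],6).round(),onz(p,[uv],34).round())
a=s['img'][150:350,180:440];cv2.imwrite('pics/s1.png',cv2.resize(a,None,fx=3,fy=3)[...,::-1])"
```

```text
[[1.0, -0.1, -0.03, 467.9], [0.1, 0.96, 0.27, -19.51], [-0.0, -0.27, 0.96, 201.58], [0.0, 0.0, 0.0, 1.0]] [475.71194478 -95.78839505   6.22041544]
[[461. -96.]] [[462. -85.]]
[[489. -93.]] [[486. -83.]]
[[369. -60.]] [[384. -54.]]
[[ 477. -130.]] [[ 476. -115.]]
```

View pics/s1.png

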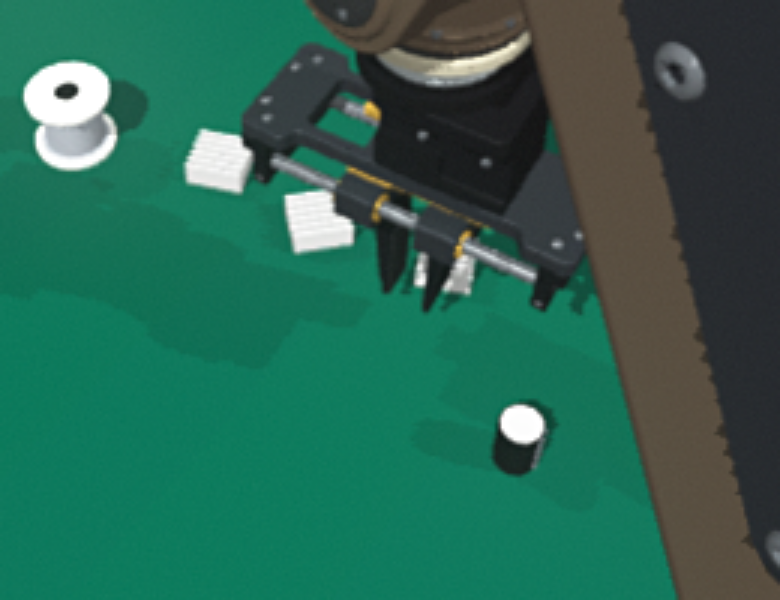

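```bash
python3 -c "
from h import *
p=eyes.read_camera('wrist');s=eyes.read_camera('side')
for a,b in (([257,239],[322.7,252.7]),([310,239],[310,246.7])):
    (o1,d1),(o2,d2)=ray(p,[a]),ray(s,[b]);d1,d2=d1[0],d2[0]
    k=np.linalg.lstsq(np.c_[d1,-d2],o2-o1,rcond=None)[0]
    print((o1+d1*k[0]).round(1),(o2+d2*k[1]).round(1))
    print([onz(s,[b],z).round() for z in (0,6,16,30)])
for r in eyes.cut_out(s,'sink0'):
    if r['score']<.3: continue
    print(r['score'],r['uv'],onz(s,[r['uv']],12).round())
"
```

```text
[461.8 -85.6  33.2] [460.7 -87.3  33.9]
[array([[ 472., -109.]]), array([[ 470., -105.]]), array([[466., -99.]]), array([[462., -90.]])]
[487.2 -83.7  31.8] [485.1 -85.8  32.4]
[array([[ 497., -106.]]), array([[ 495., -102.]]), array([[491., -96.]]), array([[486., -87.]])]
0.76 [285.3, 225.1] [[ 556. -112.]]
0.62 [250.9, 203.3] [[ 641. -116.]]
0.61 [328.5, 242.1] [[ 472. -126.]]
```

Emit:
move_arm(plan=[[[0,0,0],[0,0,-0.02],-0.58],[[0,0,0],[-0.03,0,-0.02],-0.58],[[0,0,0],[-0.07,0,-0.02],-0.58],[[0,0,0],[-0.1,0,-0.02],-0.58],[[0,0,0],[-0.1,0,-0.01],-0.58]])

```text
t: 5.68
eef_pos: [485.8, -197.5, 16.3]
tcp_rot: [3.14, 0.001, 1.666]
ft_force: [-0.4, 0.3, 0.1]
opening: 0.207
grip_force: 0.0
```

Emit:
move_arm(plan=[[[0,0,0],[0,0,0.01],-0.58],[[0,0,0],[0,0,0.02],-0.58],[[0,0,0],[0,0,0.026],-0.58],[[0,0,0],[0,0,0.03],-0.58],[[0,0,0],[0,0,0.03],-0.58]])

```text
t: 6.3
eef_pos: [485.3, -195.2, -14.0]
tcp_rot: [-3.141, -0.0, 1.669]
ft_force: [-0.3, -0.1, -0.1]
opening: 0.21
grip_force: 0.0
```

```bash
python3 -c "
from h import *
p=eyes.read_camera('wrist');s=eyes.read_camera('side')
print(readout.state()['ft_force'],readout.state()['eef_pos'])
a=s['img'][190:290,270:400];b=p['img'][200:300,215:345]
cv2.imwrite('pics/s2.png',np.vstack([cv2.resize(x,None,fx=3,fy=3,interpolation=2) for x in(a,b)])[...,::-1])"
```

```text
[-0.03205773  0.62116224  0.01694798] [ 485.46387533 -195.41599932  -13.67766952]
```

View pics/s2.png

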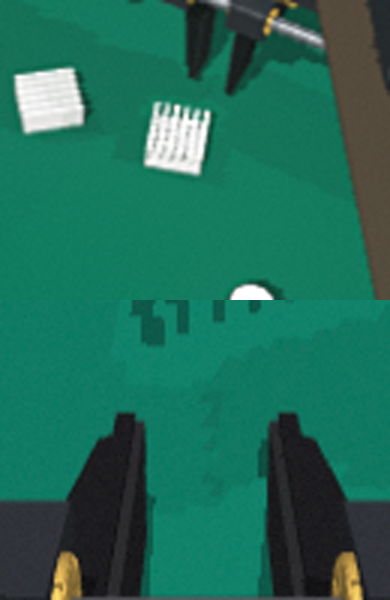

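```bash
python3 -c "
from h import *
p=eyes.read_camera('wrist');s=eyes.read_camera('side')
for a,b in (([257,238],[346.7,221.3]),([311,238],[334.3,215.7])):
    (o1,d1),(o2,d2)=ray(p,[a]),ray(s,[b]);d1,d2=d1[0],d2[0]
    k=np.linalg.lstsq(np.c_[d1,-d2],o2-o1,rcond=None)[0]
    print((o1+d1*k[0]).round(1),(o2+d2*k[1]).round(1))
"
```

```text
[ 471.5 -185.6   11. ] [ 470.3 -186.8   11.5]
[ 497.4 -182.6   12.3] [ 495.3 -183.9   12.6]
```

Emit:
move_arm(plan=[[[0,0,0],[0,0,0.003],-0.58],[[0,0,0],[0.005,0,0.005],-0.58],[[0,0,0],[0.012,0,0.006],-0.58],[[0,0,0],[0.02,0,0.006],-0.58],[[0,0,0],[0.028,0,0.006],-0.58]])

```text
t: 7.12
eef_pos: [482.5, -166.8, -19.8]
tcp_rot: [-3.142, -0.0, 1.669]
ft_force: [0.1, -0.7, -0.1]
opening: 0.213
grip_force: 0.1
```

Emit:
move_arm(plan=[[[0,0,0],[0.008,0,0],-0.58],[[0,0,0],[0.016,0,0],-0.58],[[0,0,0],[0.024,0,0],-0.58],[[0,0,0],[0.032,0,0],-0.58],[[0,0,0],[0.04,0,0],-0.58]])

```text
t: 7.75
eef_pos: [478.7, -127.2, -19.8]
tcp_rot: [3.141, -0.0, 1.669]
ft_force: [0.0, -0.2, 0.1]
opening: 0.208
grip_force: 0.2
```

```bash
cat >> h.py <<'E'
def sinks(cam):
    p=eyes.read_camera(cam)
    for r in eyes.cut_out(p,'sink0'):
        if r['score']<.4: continue
        cc=max(cv2.findContours(r['mask'].astype(np.uint8),0,2)[0],key=cv2.contourArea)
        print(cam,round(r['score'],2),np.round(r['uv']),onz(p,[r['uv']],12).round(),onz(p,cv2.boxPoints(cv2.minAreaRect(cc)),14).round().tolist())
    return p
E
python3 -c "
from h import *
p=sinks('wrist')
print(readout.state()['eef_pos'],go(445,203,-20,95.6))"
```

```text
wrist 0.76 [284. 205.] [[476. -98.]] [[453.0, -88.0], [483.0, -74.0], [499.0, -110.0], [468.0, -124.0]]
wrist 0.7 [454. 259.] [[ 558. -116.]] [[530.0, -115.0], [554.0, -89.0], [584.0, -117.0], [560.0, -146.0]]
wrist 0.48 [558. 261.] [[ 609. -112.]] [[605.0, -108.0], [606.0, -108.0], [609.0, -115.0], [608.0, -115.0]]
[ 478.53045288 -126.96848324  -19.84404404] turn 0.0 shift [0.3317, -0.0009, 0.0002]
```

Emit:
move_arm(plan=[[[0,0,0],[0.012,0,0],-0.58],[[0,0,0],[0.024,0,0],-0.58],[[0,0,0],[0.036,0,0],-0.58],[[0,0,0],[0.048,0,0],-0.58],[[0,0,0],[0.06,0,0],-0.58]])

```text
t: 8.48
eef_pos: [472.7, -67.1, -19.8]
tcp_rot: [3.142, -0.0, 1.669]
ft_force: [0.8, -0.5, 0.5]
opening: 0.21
grip_force: 0.2
```

Emit:
move_arm(plan=[[[0,0,0],[0.012,0,0],-0.58],[[0,0,0],[0.024,0,0],-0.58],[[0,0,0],[0.036,0,0],-0.58],[[0,0,0],[0.048,0,0],-0.58],[[0,0,0],[0.06,0,0],-0.58]])

```text
t: 9.1
eef_pos: [466.9, -7.5, -19.8]
tcp_rot: [3.142, -0.0, 1.669]
ft_force: [0.1, -0.5, 0.6]
opening: 0.209
grip_force: 0.2
```

```bash
python3 -c "
from h import *
p=sinks('wrist')
print(readout.state()['eef_pos'],go(445,203,-20,95.6))"
```

```text
wrist 0.57 [284. 206.] [[464.  21.]] [[442.0, 31.0], [471.0, 45.0], [488.0, 11.0], [457.0, -5.0]]
[466.72077642  -7.24017189 -19.81616248] turn 0.1 shift [0.2114, -0.0008, 0.0002]
```

Emit:
move_arm(plan=[[[0,0,0],[0.014,0,0],-0.58],[[0,0,0],[0.028,0,0],-0.58],[[0,0,0],[0.042,0,0],-0.58],[[0,0,0],[0.056,0,0],-0.58],[[0,0,0],[0.07,0,0],-0.58]])

```text
t: 9.82
eef_pos: [460.0, 62.4, -19.8]
tcp_rot: [3.142, -0.0, 1.669]
ft_force: [-0.1, 0.7, 0.6]
opening: 0.211
grip_force: 0.2
```

Emit:
move_arm(plan=[[[0,0,0],[0.014,0,0],-0.58],[[0,0,0],[0.028,0,0],-0.58],[[0,0,0],[0.042,0,0],-0.58],[[0,0,0],[0.056,0,0],-0.58],[[0,0,0],[0.07,0,0],-0.58]])

```text
t: 10.45
eef_pos: [453.2, 131.9, -19.8]
tcp_rot: [3.142, -0.0, 1.669]
ft_force: [-0.5, -0.6, 0.1]
opening: 0.209
grip_force: 0.2
```

Emit:
move_arm(plan=[[[0,0,0],[0.014,0,0],-0.58],[[0,0,0],[0.028,0,0],-0.58],[[0,0,0],[0.042,0,0],-0.58],[[0,0,0],[0.054,0,0],-0.58],[[0,0,0],[0.062,0,0],-0.58]])

```text
t: 11.08
eef_pos: [447.2, 193.5, -19.8]
tcp_rot: [3.142, -0.0, 1.669]
ft_force: [-0.1, 0.1, 0.1]
opening: 0.208
grip_force: 0.2
```

```bash
python3 -c "
from h import *
p=sinks('wrist');sinks('top')
print(readout.state()['eef_pos'],go(568,-177,30,100.2))"
```

```text
wrist 0.67 [282. 206.] [[444. 222.]] [[422.0, 232.0], [451.0, 246.0], [468.0, 211.0], [437.0, 196.0]]
top 0.81 [288. 178.] [[ 635. -123.]] [[650.0, -100.0], [663.0, -130.0], [628.0, -145.0], [615.0, -114.0]]
top 0.49 [286. 213.] [[ 563. -120.]] [[561.0, -97.0], [583.0, -119.0], [557.0, -145.0], [535.0, -124.0]]
[447.21189324 192.68285886 -19.83336739] turn -4.6 shift [-0.3797, 0.084, -0.0498]
```

Emit:
move_arm(plan=[[[0,0,0],[-0.015,0,0],-0.58],[[0,0,-1],[-0.035,0,-0.025],-0.58],[[0,0,-2],[-0.085,0.015,-0.05],-0.58],[[0,0,-3],[-0.14,0.03,-0.05],-0.58],[[0,0,-4.6],[-0.2,0.044,-0.05],-0.58]])

```text
t: 11.9
eef_pos: [511.0, -4.9, 30.6]
tcp_rot: [3.141, 0.0, 1.749]
ft_force: [0.6, 0.1, -0.2]
opening: 0.207
grip_force: 0.0
```

Emit:
move_arm(plan=[[[0,0,0],[-0.055,0.007,0],-0.58],[[0,0,0],[-0.11,0.014,0],-0.58],[[0,0,0],[-0.16,0.021,0],-0.58],[[0,0,0],[-0.184,0.024,0],-0.58],[[0,0,0],[-0.184,0.024,0.01],-0.58]])

```text
t: 12.52
eef_pos: [566.6, -180.5, 20.1]
tcp_rot: [3.141, 0.0, 1.746]
ft_force: [0.8, 0.5, -0.8]
opening: 0.209
grip_force: 0.0
```

```bash
python3 -c "
from h import *
p=sinks('wrist')
print(readout.state()['eef_pos'],go(568,-179,-20,100.2))"
```

```text
wrist 0.91 [290. 127.] [[ 559. -119.]] [[535.0, -121.0], [560.0, -95.0], [584.0, -116.0], [559.0, -143.0]]
wrist 0.62 [430. 152.] [[ 637. -119.]] [[610.0, -112.0], [649.0, -97.0], [665.0, -128.0], [625.0, -144.0]]
[ 565.35962882 -177.85610286   18.80627231] turn 0.0 shift [-0.0016, 0.0024, 0.0388]
```

Emit:
move_arm(plan=[[[0,0,0],[-0.002,0.004,0.015],-0.58],[[0,0,0],[-0.002,0.004,0.03],-0.58],[[0,0,0],[-0.002,0.004,0.037],-0.58],[[0,0,0],[0.003,0.004,0.039],-0.58],[[0,0,0],[0.01,0.004,0.039],-0.58]])

```text
t: 13.25
eef_pos: [568.9, -167.9, -18.8]
tcp_rot: [3.142, -0.0, 1.749]
ft_force: [-0.6, 0.3, -0.1]
opening: 0.21
grip_force: 0.0
```

Emit:
move_arm(plan=[[[0,0,0],[0.008,0,0],-0.58],[[0,0,0],[0.016,0,0],-0.58],[[0,0,0],[0.024,0,0],-0.58],[[0,0,0],[0.034,0,0],-0.58],[[0,0,0],[0.044,0,0],-0.58]])

```text
t: 13.88
eef_pos: [561.1, -124.4, -18.8]
tcp_rot: [3.141, -0.0, 1.749]
ft_force: [-0.4, 0.2, 0.2]
opening: 0.21
grip_force: 0.2
```

```bash
python3 -c "
from h import *
p=sinks('wrist')
print(readout.state()['eef_pos'],go(499,203,-20,100.2))"
```

```text
wrist 0.98 [290. 215.] [[ 559. -100.]] [[534.0, -94.0], [563.0, -73.0], [583.0, -101.0], [554.0, -124.0]]
wrist 0.88 [449. 266.] [[ 639. -111.]] [[610.0, -103.0], [648.0, -93.0], [661.0, -124.0], [620.0, -134.0]]
[ 560.91899316 -123.92173772  -18.81865982] turn 0.1 shift [0.3327, -0.0027, 0.0012]
```

Emit:
move_arm(plan=[[[0,0,0],[0.013,0,0],-0.58],[[0,0,0],[0.026,0,0],-0.58],[[0,0,0],[0.039,0,0],-0.58],[[0,0,0],[0.052,0,0],-0.58],[[0,0,0],[0.065,0,0],-0.58]])

```text
t: 14.6
eef_pos: [549.5, -60.1, -18.8]
tcp_rot: [3.142, -0.0, 1.749]
ft_force: [-0.5, -0.3, -0.3]
opening: 0.208
grip_force: 0.2
```

Emit:
move_arm(plan=[[[0,0,0],[0.013,0,0],-0.58],[[0,0,0],[0.026,0,0],-0.58],[[0,0,0],[0.039,0,0],-0.58],[[0,0,0],[0.052,0,0],-0.58],[[0,0,0],[0.065,0,0],-0.58]])

```text
t: 15.22
eef_pos: [538.0, 3.8, -18.8]
tcp_rot: [3.141, -0.0, 1.749]
ft_force: [-0.3, -0.7, 0.1]
opening: 0.21
grip_force: 0.2
```

```bash
python3 -c "
from h import *
p=sinks('wrist')
print(go(501,200,-20,100.2))"
```

```text
wrist 0.81 [287. 213.] [[535.  29.]] [[510.0, 34.0], [540.0, 55.0], [560.0, 26.0], [530.0, 4.0]]
turn 0.1 shift [0.1992, -0.0012, 0.0012]
```

Emit:
move_arm(plan=[[[0,0,0],[0.014,0,0],-0.58],[[0,0,0],[0.028,0,0],-0.58],[[0,0,0],[0.042,0,0],-0.58],[[0,0,0],[0.056,0,0],-0.58],[[0,0,0],[0.07,0,0],-0.58]])

```text
t: 15.95
eef_pos: [525.5, 72.8, -18.8]
tcp_rot: [3.142, -0.0, 1.749]
ft_force: [0.2, -0.1, -0.2]
opening: 0.21
grip_force: 0.2
```

Emit:
move_arm(plan=[[[0,0,0],[0.014,0,0],-0.58],[[0,0,0],[0.028,0,0],-0.58],[[0,0,0],[0.042,0,0],-0.58],[[0,0,0],[0.056,0,0],-0.58],[[0,0,0],[0.07,0,0],-0.58]])

```text
t: 16.58
eef_pos: [513.2, 141.6, -18.8]
tcp_rot: [3.142, -0.0, 1.749]
ft_force: [-0.1, -0.7, 0.7]
opening: 0.21
grip_force: 0.2
```

Emit:
move_arm(plan=[[[0,0,0],[0.013,0,0],-0.58],[[0,0,0],[0.026,0,0],-0.58],[[0,0,0],[0.038,0,0],-0.58],[[0,0,0],[0.048,0,0],-0.58],[[0,0,0],[0.056,0,0],-0.58]])

```text
t: 17.2
eef_pos: [503.3, 196.4, -18.8]
tcp_rot: [3.142, -0.0, 1.749]
ft_force: [-0.2, -0.2, 0.9]
opening: 0.208
grip_force: 0.2
```

```bash
python3 -c "
from h import *
p=sinks('wrist')
S=np.array([638,-120]);T=np.array([552,236]);d=(T-S)/np.linalg.norm(T-S);A=S-d*58;y=np.degrees(np.arctan2(d[1],d[0]));print(A,y,T-27*d)
print(readout.state()['eef_pos'],go(*A,30,y))"
```

```text
wrist 0.94 [169. 193.] [[446. 222.]] [[422.0, 230.0], [455.0, 247.0], [470.0, 214.0], [435.0, 195.0]]
wrist 0.57 [292. 212.] [[502. 223.]] [[476.0, 227.0], [505.0, 248.0], [526.0, 219.0], [495.0, 197.0]]
[ 651.61947117 -176.378276  ] 103.58092235493508 [558.34009865 209.75494048]
[503.2484345  196.50835738 -18.81888198] turn -3.3 shift [-0.3933, 0.0797, -0.0488]
```

Emit:
move_arm(plan=[[[0,0,0],[-0.015,0,0],-0.58],[[0,0,-1],[-0.035,0,-0.025],-0.58],[[0,0,-2],[-0.085,0.015,-0.05],-0.58],[[0,0,-3.3],[-0.14,0.03,-0.05],-0.58],[[0,0,-3.3],[-0.2,0.044,-0.05],-0.58]])

```text
t: 17.92
eef_pos: [582.8, 3.8, 31.7]
tcp_rot: [3.141, 0.0, 1.807]
ft_force: [0.8, -0.5, 0.2]
opening: 0.212
grip_force: 0.0
```

Emit:
move_arm(plan=[[[0,0,0],[-0.055,0.007,0],-0.58],[[0,0,0],[-0.11,0.014,0],-0.58],[[0,0,0],[-0.165,0.019,0],-0.58],[[0,0,0],[-0.198,0.024,0],-0.58],[[0,0,0],[-0.198,0.024,0.01],-0.58]])

```text
t: 18.55
eef_pos: [651.8, -184.0, 21.2]
tcp_rot: [3.14, 0.001, 1.803]
ft_force: [0.1, 0.7, 0.5]
opening: 0.207
grip_force: 0.0
```

```bash
python3 -c "
from h import *
p=sinks('wrist')
S=np.array([638,-120]);T=np.array([556,214]);d=(T-S)/np.linalg.norm(T-S);A=S-d*58;y=np.degrees(np.arctan2(d[1],d[0]));print(A,y,T-27*d)
print(readout.state()['eef_pos'],go(*A,-19.5,y))"
```

```text
wrist 0.71 [288. 120.] [[ 639. -120.]] [[616.0, -113.0], [650.0, -99.0], [663.0, -128.0], [628.0, -143.0]]
[ 651.82885389 -176.32728291] 103.79380861217655 [562.43756991 187.77867864]
[ 650.1767983  -180.65379785   19.62245197] turn -0.4 shift [0.0038, 0.0026, 0.0391]
```

Emit:
move_arm(plan=[[[0,0,0],[0,0.003,0.015],-0.58],[[0,0,0],[0,0.003,0.03],-0.58],[[0,0,0],[0,0.003,0.037],-0.58],[[0,0,0],[0.006,0.003,0.039],-0.58],[[0,0,0],[0.014,0.003,0.039],-0.58]])

```text
t: 19.27
eef_pos: [651.3, -165.3, -17.8]
tcp_rot: [3.141, -0.0, 1.807]
ft_force: [-0.3, -0.1, 0.0]
opening: 0.212
grip_force: 0.0
```

Emit:
move_arm(plan=[[[0,0,0],[0.008,0,0],-0.58],[[0,0,0],[0.016,0,0],-0.58],[[0,0,0],[0.024,0,0],-0.58],[[0,0,0],[0.034,0,0],-0.58],[[0,0,0],[0.044,0,0],-0.58]])

```text
t: 19.9
eef_pos: [641.0, -122.4, -17.8]
tcp_rot: [3.141, 0.0, 1.806]
ft_force: [0.4, 0.3, 0.4]
opening: 0.207
grip_force: 0.2
```

```bash
python3 -c "
from h import *
p=sinks('wrist')
print(readout.state()['eef_pos'],go(562,187,-20,103.8))"
```

```text
wrist 0.68 [284. 207.] [[634. -95.]] [[614.0, -81.0], [648.0, -73.0], [657.0, -106.0], [621.0, -115.0]]
[ 640.80394205 -121.89044277  -17.82547304] turn -0.2 shift [0.3188, -0.0042, 0.0022]
```

Emit:
move_arm(plan=[[[0,0,0],[0.013,0,0],-0.58],[[0,0,0],[0.026,0,0],-0.58],[[0,0,0],[0.039,0,0],-0.58],[[0,0,0],[0.052,0,0],-0.58],[[0,0,0],[0.065,0,0],-0.58]])

```text
t: 20.62
eef_pos: [625.7, -58.9, -17.8]
tcp_rot: [3.142, -0.0, 1.807]
ft_force: [0.0, 0.1, -0.0]
opening: 0.212
grip_force: 0.1
```

Emit:
move_arm(plan=[[[0,0,0],[0.013,0,0],-0.58],[[0,0,0],[0.026,0,0],-0.58],[[0,0,0],[0.039,0,0],-0.58],[[0,0,0],[0.052,0,0],-0.58],[[0,0,0],[0.065,0,0],-0.58]])

```text
t: 21.25
eef_pos: [610.5, 4.2, -17.8]
tcp_rot: [3.142, -0.0, 1.807]
ft_force: [0.6, -0.5, 0.1]
opening: 0.21
grip_force: 0.1
```

```bash
python3 -c "
from h import *
p=sinks('wrist')
print(readout.state()['eef_pos'],go(562,187,-20,103.8))"
```

```text
wrist 0.89 [285. 205.] [[604.  33.]] [[583.0, 46.0], [618.0, 54.0], [627.0, 20.0], [590.0, 11.0]]
[610.31749616   4.69383073 -17.82487855] turn -0.2 shift [0.1886, -0.0042, 0.0022]
```

Emit:
move_arm(plan=[[[0,0,0],[0.013,-0.001,0],-0.58],[[0,0,0],[0.026,-0.002,0],-0.58],[[0,0,0],[0.039,-0.003,0],-0.58],[[0,0,0],[0.052,-0.004,0],-0.58],[[0,0,0],[0.065,-0.005,0],-0.58]])

```text
t: 21.98
eef_pos: [590.4, 66.3, -17.8]
tcp_rot: [3.142, -0.0, 1.807]
ft_force: [-0.7, 0.1, -0.2]
opening: 0.209
grip_force: 0.1
```

Emit:
move_arm(plan=[[[0,0,0],[0.012,-0.001,0],-0.58],[[0,0,0],[0.024,-0.002,0],-0.58],[[0,0,0],[0.036,-0.003,0],-0.58],[[0,0,0],[0.048,-0.004,0],-0.58],[[0,0,0],[0.06,-0.005,0],-0.58]])

```text
t: 22.6
eef_pos: [571.6, 123.3, -17.8]
tcp_rot: [3.141, -0.0, 1.806]
ft_force: [-0.3, 0.4, 0.4]
opening: 0.21
grip_force: 0.1
```

```bash
python3 -c "
from h import *
p=sinks('wrist')
print(readout.state()['eef_pos'],go(554,187,-20,103.8))"
```

```text
wrist 0.84 [42. 15.] [[451. 206.]] [[435.0, 208.0], [473.0, 217.0], [474.0, 204.0], [436.0, 196.0]]
wrist 0.8 [174.  27.] [[504. 214.]] [[482.0, 219.0], [512.0, 239.0], [528.0, 218.0], [496.0, 197.0]]
wrist 0.69 [286. 207.] [[566. 151.]] [[544.0, 164.0], [579.0, 173.0], [588.0, 139.0], [551.0, 130.0]]
[571.33015028 123.70027275 -17.8097934 ] turn -0.2 shift [0.0656, -0.002, 0.0022]
```

Emit:
move_arm(plan=[[[0,0,0],[0.013,0,0],-0.58],[[0,0,0],[0.026,0,0],-0.58],[[0,0,0],[0.038,0,0],-0.58],[[0,0,0],[0.049,0,0],-0.58],[[0,0,0],[0.058,0,0],-0.58]])

```text
t: 23.32
eef_pos: [558.1, 179.7, -17.8]
tcp_rot: [3.142, -0.0, 1.807]
ft_force: [0.4, 0.6, 0.2]
opening: 0.208
grip_force: 0.2
```

Emit:
move_arm(plan=[[[0,0,0],[-0.01,0,0],-0.58],[[0,0,0],[-0.025,0,-0.005],-0.58],[[0,0,0],[-0.045,0,-0.04],-0.58],[[0,0,0],[-0.09,0,-0.09],-0.58],[[0,0,0],[-0.14,0,-0.12],-0.58]])

```text
t: 23.95
eef_pos: [591.4, 40.9, 104.3]
tcp_rot: [3.14, 0.0, 1.807]
ft_force: [0.9, -0.1, -0.7]
opening: 0.209
grip_force: 0.0
```

Emit:
move_arm(plan=[[[0,0,0],[-0.04,0,-0.04],-0.58],[[0,0,0],[-0.08,0,-0.08],-0.58],[[0,0,0],[-0.12,0,-0.12],-0.58],[[0,0,0],[-0.12,0,-0.12],-0.58]])

```text
t: 24.45
eef_pos: [620.0, -77.6, 225.1]
tcp_rot: [3.137, 0.003, 1.802]
ft_force: [-0.4, 0.1, -1.1]
opening: 0.209
grip_force: 0.0
```

```bash
python3 -c "
from h import *
p=sinks('wrist');t=sinks('top')
a=p['img'];b=t['img'][110:320,60:330]
cv2.imwrite('pics/fin.png',np.hstack([cv2.resize(a,(390,300)),cv2.resize(b,(400,300),interpolation=2)])[...,::-1])"
```

```text
top 0.74 [128. 219.] [[545. 210.]] [[562.0, 229.0], [572.0, 195.0], [539.0, 185.0], [529.0, 219.0]]
top 0.7 [115. 267.] [[445. 233.]] [[451.0, 244.0], [471.0, 210.0], [444.0, 194.0], [424.0, 228.0]]
top 0.66 [121. 239.] [[504. 223.]] [[508.0, 247.0], [527.0, 216.0], [496.0, 196.0], [476.0, 226.0]]
```

View pics/fin.png

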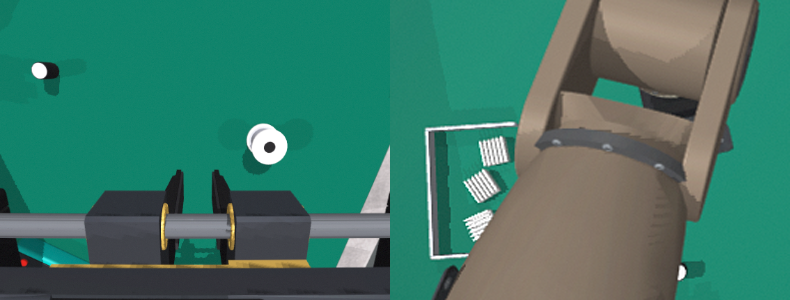

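The picture shows all three sinks flat inside the tray (right half, about (493,150), (481,185) and (478,225)). Their rear edges are more than 10 mm past the mouth. The reel and capacitor are standing where they were, and the arm is clear.

```bash
python3 -c "
from h import *
print(env.job_done())"
```

```text
the job is handed in; nothing more can be done
None
```

I swept all three heat sinks into the catch tray, where they lie flat and fully inside; the reel, capacitor and multimeter were left alone, and the job was handed in at about 24.5 s.

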